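# Pop the spice jar out and stop it with the other finger

### The job

Press the ribbed ejector paddle of the spice dock down with one finger so that the spring pops the lying jar out of its berth, and have the other finger stop the jar by its cap in the open part of the lane, before it slides off the end. Do not grip or lift the jar, and leave the standing jars and the other things alone. Finish while still holding: one finger keeping the paddle down, the other keeping the jar trapped in the lane.

Things in the scene. Friction and masses are not known exactly. Their poses are not given: they have to be found in the camera images.
- dock: White plastic spice dock, fixed, on a 12 mm wooden board. Origin: centre of its underside, on the lane's centre line. z up; the jar leaves along -y; the paddle is on the -x side. Lane 51 mm wide, walls 5.5 mm thick, floor at z 20 mm. Berth y -22 to +94 (walls to z 44). Open part y -29 to -105 (walls to z 28 near, 34 far). Spring housing y 100 to 125, z 72. Jar ledge x 30 to 92, y -8 to 122.
- eject_top (a point): Centre of the top of the ejector paddle at dock x -57, y -54 mm: ribbed steel plate beside the open lane, x -77.5 to -36.5, y -87.5 to -21 mm; top at z 42 mm at rest, 22 mm above the lane floor, 10 mm above it fully pressed. It carries the gate blade that crosses the lane at y -23.5 to -27.5 mm, 8 mm above the floor at rest, below it when pressed.
- eject (a joint): Travel of the ejector paddle in m: 0 at rest, grows straight down to a stop at 0.012. Spring 1.4 N at rest to 5.6 N fully down, plus up to 4 N of friction while the jar leans on the gate. The jar is released at about 0.006 to 0.009; let go, the paddle springs back up.
- lane_trap (a point): Point on the floor of the open lane, on its centre line: dock x 0, y -54, z 20 mm; 57 mm straight across from the paddle's centre. The jar shoots off the lane's end within about 0.2 s of release, so the stopping finger should already stand in the lane, around here, when the paddle goes down. A microwave hangs over the back of the range (from about x 0.57, z 0.41 m): keep the wrist in front of it.
- jar_cap (a point): Centre of the flat cap end of the lying spice jar (green cap 45 mm across, jar 105 mm long, about 0.11 kg, loose). At the start at dock y -21 to -24 mm, against the gate, 22.5 mm above the lane floor. A spring plate pushes the jar with 5.6 N, falling by 0.7 N per 10 mm, over 50 mm of travel; a trapped jar leans on the finger with about 1 to 5 N.
- jar_left: Spice jar standing on the dock's ledge (46 mm across, 106 mm high), origin at the centre of its underside; leave alone.
- jar_right: The second standing spice jar, same size; leave alone.
- mill: Wooden pepper mill, 58 mm across, 170 mm high, standing at the right of the board; origin at the centre of its underside; leave alone.
- tin: Tin, 75 mm across, 110 mm high, at the back; origin at the centre of its underside; leave alone.
- cup: Pink cup, 79 mm across, 102 mm high, at the back; origin at the centre of its underside; leave alone.
- jar: The same lying jar; origin at the centre of its base (the end away from the cap, at dock y about +83 mm at the start), z axis along the jar towards the cap.

How it is judged (in metres and radians):
On the way:
1. the paddle is being pressed down while the jar is still in its berth (value of joint eject above 0.003 m and y of jar_cap in the frame of dock above -0.029 m).
At the end, for the whole second after the job is handed in: The paddle is still held at least 6 mm down; the jar has popped out, its cap end past the gate (dock y between -32 and -75 mm), lying in the lane (cap centre 34 to 52 mm above the dock's underside, within 12 mm of the centre line), at rest, with a finger touching it with more than 0.3 N (value of joint eject above 0.006 m and y of jar_cap in the frame of dock between -0.075 and -0.032 m and z of jar_cap in the frame of dock between 0.034 and 0.052 m and x of jar_cap in the frame of dock between -0.012 and 0.012 m and contact force between the fingers and jar above 0.3 N and linear speed of jar below 0.02 m/s); the arm keeps its last pose, push and grip.
It fails at once if the jar slides off: its cap passes the end of the lane (y of jar_cap in the frame of dock below -0.095 m).
It fails at once if the jar is lifted out of the lane (z of jar_cap in the frame of dock above 0.06 m).
It fails at once if a standing jar, the mill, the tin or the cup is shifted by more than 20 mm or tipped (distance of any of jar_left, jar_right, mill, tin, cup from where it was at the start of the episode above 0.02 m or angle between any of jar_left, jar_right, mill, tin, cup's own z axis and vertical above 0.3 rad).
It also fails if it takes over 32 s, if anything falls off the work surface, if the arm or the gripper's body presses on something with over 40 N, if the wrist force passes 120 N, or if a joint passes its speed limit or range.

### The arm

A 6-joint arm with a two-finger parallel gripper is mounted at the origin on a cart in front of the work surface, level with it; the furniture and walls round the work are solid. World frame = base frame: x ahead of the robot, y to its left, z up, the work surface at z = 0. Lengths are in m, angles in degrees, forces in N, time in s.
With the tool pointing down it reaches from about 0.35 to 0.775 m from the base axis. Payload 5.5 kg.
Tool frame: the origin (TCP) lies on the centre line of the jaws, within the pads' length; the fingertips stand 25 mm ahead of it and the grasp point (between the pads) lies 6 mm ahead of it; x points along the fingers, z is the direction in which the jaws open and shut, and the axes are right-handed (so a half turn about x gives the same grasp; the last joint's range is limited). The gripper opens to 85 mm and grips with 20 to 120 N. Pads are 22 mm wide; open, the fingers measure 114 mm over their backs; the gripper's body (76 mm by 85 mm) begins 54 mm behind the grasp point. The pads swing forward as they close: fully open they stand 13 mm farther back than shut.
Start: joints at [-81.738, 17.945, 2.641, 74.691, 0, 82.002], TCP at [0.161, -0.552, 0.256] pointing down, gripper open.
Joint ranges: [-158.12, 158.12], [-49.38, 96.58], [-58.88, 72.47], [-126.05, 133.96], [-84.25, 85.87], [-180, 180]. Speed limits (degrees/s): [147.25, 147.25, 180, 180, 180, 180].

### API

Orientations are given as [roll, pitch, yaw] about the fixed x, y, z axes, in that order (R = Rz(yaw) Ry(pitch) Rx(roll)).
In Python, from plant import r, camera gives the robot as it stands. The module is installed in compiled form; this text tells all that it offers.
- The arm moves only by the tool apply_moves, never from a script. Its arguments are lists of equal length, an entry for each row: "offset": the shift along the tool's x, y, z in m, a list of three; "turn": the turn, a rotation vector about the tool's x, y, z in degrees, a list of three; "claw": the closure, from -1 (fully open) to 1 (shut), so that 0 is half open. In form: {"offset": [[x, y, z], ...], "turn": [[wx, wy, wz], ...], "claw": [claw, ...]}. A call has 1 to 10 rows; each row is the pose to reach, as a shift and turn from the pose commanded when the call began, along the tool's axes at that moment; what a row does not reach only later rows make up. A row lasts 1/12 s, in which the tool goes at most 41.7 mm and 7.16 degrees, less where a joint would pass 70% of its speed; a pose out of reach is approached as far as the arm can. A call with a gripper value outside its range is refused whole. The fingers move at their own pace and stop on an object; the grip force is fixed at half the most. Time passes only in rows, so rows that repeat a pose let the fingers close. It gives the time, the measured TCP pose, the force and the opening at its end, in the units of the state.
- r.get_state(): the state, without advancing time (a new reading comes with each control period).
- camera(name): name is "scene" or "top" or "wrist"; returns a dict with "img" (420x560x3 uint8, red, green, blue), "camera_matrix" (3x3 intrinsics, pixels), "extrinsics" (4x4, takes a point from world to camera coordinates). Camera axes: x right, y up, looking along -z (the intrinsics and any distortion apply to the point x, -y, -z); pixel columns grow to the right and rows downward; lengths in m; the calibration is good to about 2 mm. A picture is of the moment at which its call begins. There is no depth.
- r.close_job(): hands the job in, once; it reports no verdict.
The state is a dict: "t": time; "joint_positions": joint angles; "qd": joint speeds; "joint_torque": joint torques, N m; "tool_pos": TCP position; "tcp_rot": TCP orientation; "ft_force": force on the tool from outside, world axes, zero at the start; "ft_torque": the same for the moment, N m; "gripper_width": opening from 0.0 (shut) to 1.0 (fully open).
Only numpy, scipy, OpenCV 4.12 (cv2) and the standard library are available. Lean on these libraries where they do the work, as an engineer would, in place of code of your own. Each camera call takes 0.05 s, during which the arm holds its last target. There are 200 camera calls.

## Working session

There is one attempt and no reset: what is moved stays moved. The work goes in short steps, Python scripts to look and compute and a tool call to move; the robot and the scene stay as the last step left them, time stands still between calls to the robot, and variables do not carry over. Pictures are saved under pics/ and viewed, on a budget of 10 in all, crops included, one or two more only if the job needs it, and the job is handed in when it is done.

Besides the shell and the picture viewer there is one more tool, called after "Emit:" as name(argument=value, ...) on one line, values as JSON. apply_moves: Moves the arm, as the interface text tells. Its arguments: {"type":"object","properties":{"offset":{"type":"array","items":{"type":"array","items":{"type":"number"}}},"turn":{"type":"array","items":{"type":"array","items":{"type":"number"}}},"claw":{"type":"array","items":{"type":"number"}}},"required":["offset","turn","claw"]}

```bash
mkdir -p pics; cat > h.py <<'E'
import numpy as np, cv2
from plant import r, camera
def ray(c,u,v):
    K=np.array(c["camera_matrix"]);E=np.array(c["extrinsics"]);d=np.linalg.inv(K)@[u,v,1];d=np.array([d[0],-d[1],-d[2]])
    R=E[:3,:3];return -R.T@E[:3,3],R.T@d
def onz(c,u,v,z):
    o,d=ray(c,u,v);return o+d*(z-o[2])/d[2]
def proj(c,p):
    E=np.array(c["extrinsics"]);q=E[:3,:3]@p+E[:3,3];q=np.array(c["camera_matrix"])@[q[0],-q[1],-q[2]];return q[:2]/q[2]
E
python3 - <<'E'
from h import *
import pickle
s=r.get_state();print(s)
for n in("scene","top"):
    c=camera(n);pickle.dump(c,open(n+'0.pkl','wb'));cv2.imwrite(f'pics/{n}0.png',cv2.resize(c["img"][:,:,::-1],(800,600)));print(n,c["camera_matrix"],c["extrinsics"],[k for k in c])
E
```

```text
{'t': 0.0, 'joint_positions': array([-8.17367725e+01,  1.79904017e+01,  2.57634585e+00,  7.46908286e+01,
       -8.07539166e-04,  8.20009545e+01]), 'qd': array([-0.06952855, -0.07705617,  0.04302562,  0.00552225,  0.01781748,
        0.0378312 ]), 'joint_torque': array([ 1.27351537e-03, -4.80624461e+01,  2.98535103e+01,  1.92928535e-02,
       -2.53047010e-04,  3.20373168e-06]), 'tool_pos': array([ 0.16093291, -0.55152673,  0.25540834]), 'tcp_rot': array([172.4420836 ,  89.89511237,  98.70435734]), 'ft_force': array([ 0.40451459, -0.57345611,  0.39929558]), 'ft_torque': array([-0.03353123, -0.02113087,  0.01529538]), 'gripper_width': 1.001147482221934}
scene [[513.39350952   0.         280.40178832]
 [  0.         513.39350952 212.56161966]
 [  0.           0.           1.        ]] [[-0.85386745 -0.52015882 -0.01857879  0.46944964]
 [ 0.25978935 -0.45684482  0.85076572 -0.23337366]
 [-0.45102092  0.72161458  0.52521665 -0.83897713]
 [ 0.          0.          0.          1.        ]] ['img', 'camera_matrix', 'extrinsics']
top [[409.363284     0.         276.02611265]
 [  0.         409.363284   207.53272341]
 [  0.           0.           1.        ]] [[ 0.37418667 -0.92735248 -0.0013078  -0.26470656]
 [ 0.88738841  0.35765092  0.29090829 -0.54669862]
 [-0.26930679 -0.11001453  0.95675005 -0.7844302 ]
 [ 0.          0.          0.          1.        ]] ['img', 'camera_matrix', 'extrinsics']
```

View pics/top0.png

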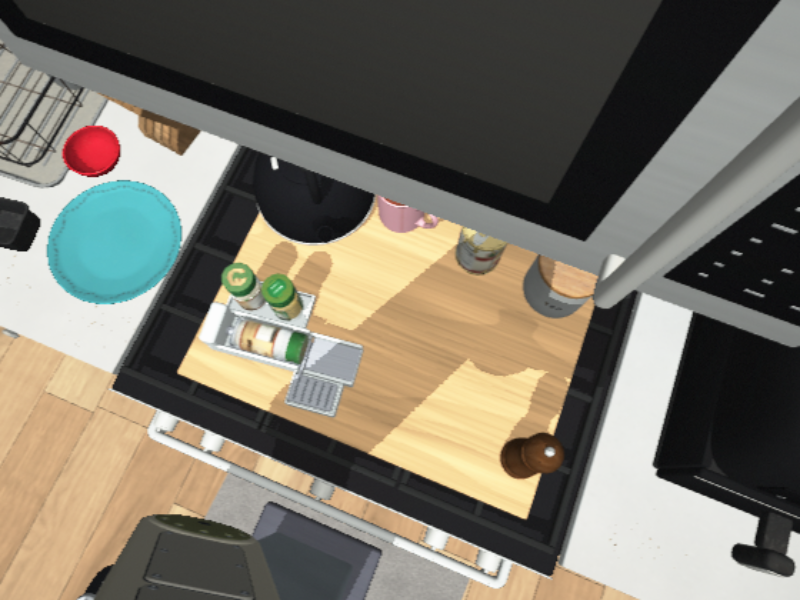

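View pics/scene0.png

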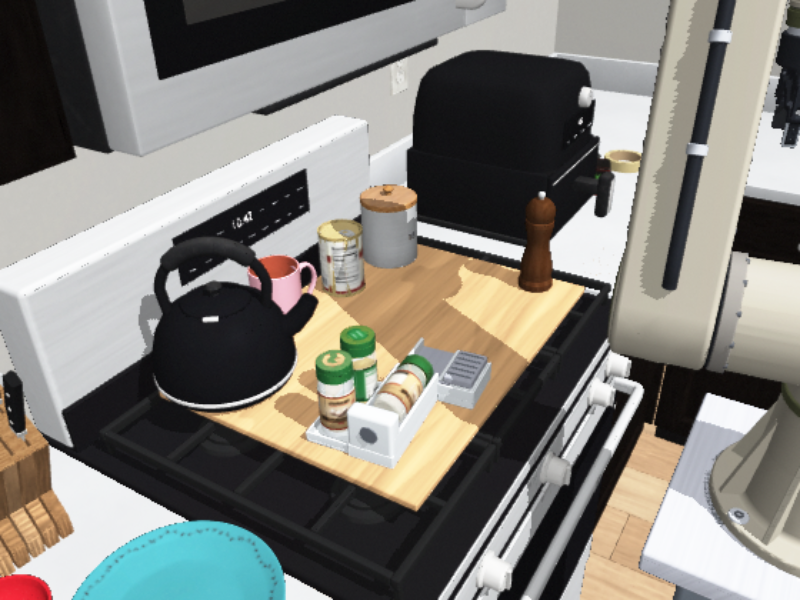

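The top view shows the dock at about (200–360, 300–415), with the paddle at (315, 393), the green cap at (297, 347) and the open lane at about (335, 358). In the scene view the paddle is at about (465, 370). I'll zoom in on both for exact corners.

```bash
python3 - <<'E'
from h import *
import pickle
a=pickle.load(open('top0.pkl','rb'))["img"][200:300,136:262,::-1]
b=pickle.load(open('scene0.pkl','rb'))["img"][225:330,215:350,::-1]
cv2.imwrite('pics/z1.png',cv2.resize(a,None,fx=6,fy=6,interpolation=cv2.INTER_CUBIC))
cv2.imwrite('pics/z2.png',cv2.resize(b,None,fx=5.6,fy=5.6,interpolation=cv2.INTER_CUBIC))
E
```

```text
(no output)
```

View pics/z1.png

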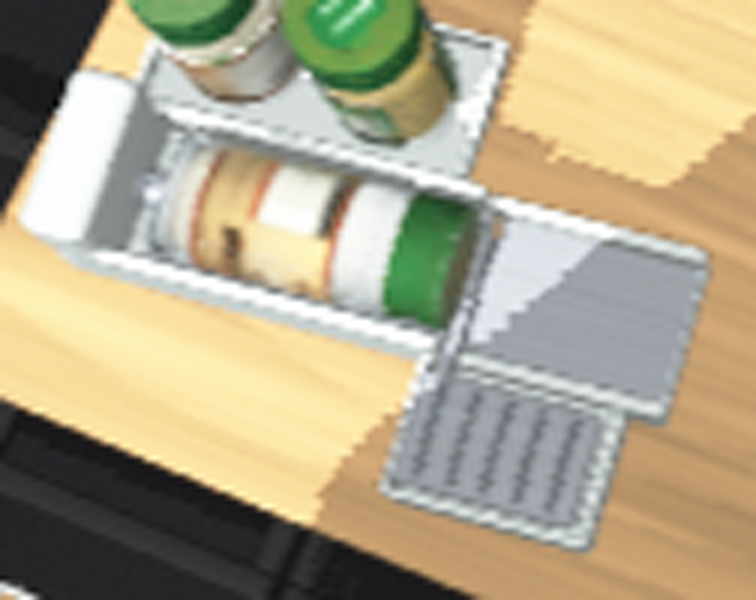

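View pics/z2.png

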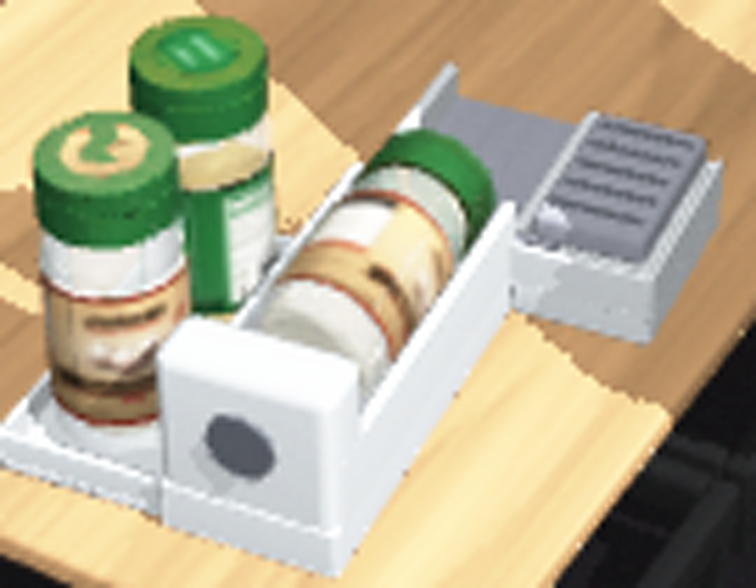

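The crops show the lane's end corners (top crop 710,258 and 665,420), the berth-wall ends (430,352 and 490,195), the housing's bottom corner (scene crop 335,578) and the ribbed paddle (top crop centre about 505,455). I'll solve for the dock pose from these points and check it against the paddle and cap.

```bash
python3 - <<'E'
from h import *
import pickle
from scipy.optimize import least_squares
T=pickle.load(open('top0.pkl','rb'));S=pickle.load(open('scene0.pkl','rb'))
t=lambda u,v:np.array([(u+.5)/6-.5+136,(v+.5)/6-.5+200]); s=lambda u,v:np.array([(u+.5)/5.6-.5+215,(v+.5)/5.6-.5+225])
O=[(T,t(710,256),(31,-105,34)),(T,t(665,420),(-31,-105,28)),(T,t(430,352),(-31,-22,44)),(T,t(490,195),(31,-22,44)),
(S,s(515,203),(-31,-22,44)),(S,s(455,65),(31,-105,34)),(S,s(335,578),(-31,125,0)),(S,s(160,522),(31,125,0))]
def W(p,q):
    c,d=np.cos(p[3]),np.sin(p[3]);x,y,z=np.array(q)/1000;return np.array([p[0]+c*x-d*y,p[1]+d*x+c*y,p[2]+z])
f=lambda p:np.concatenate([proj(c,W(p,q))-m for c,m,q in O])
R=least_squares(f,[.45,.1,.0,0],loss='soft_l1',f_scale=1.);p=R.x;print(p,np.degrees(p[3]));print(f(p).reshape(-1,2).round(2))
for n,q in [('pad',(-57,-54,42)),('trap',(0,-54,20)),('cap',(0,-23,42.5)),('pc1',(-36.5,-21,42)),('pc2',(-36.5,-87.5,42)),('pc3',(-77.5,-87.5,42)),('pc4',(-77.5,-21,42))]:
    w=W(p,q);a=proj(T,w);b=proj(S,w);print(n,w.round(4),((a-[136,200]+.5)*6).round(),((b-[215,225]+.5)*5.6).round())
np.save('p.npy',p)
E
```

```text
[0.48441315 0.07826215 0.01160315 0.10572501] 6.057596703777902
[[ 0.43 -0.03]
 [-0.37  0.81]
 [ 0.49  0.2 ]
 [-0.23 -1.26]
 [ 0.91  0.01]
 [-0.5  -0.87]
 [-0.06  0.51]
 [-0.25  0.23]]
pad [0.4334 0.0185 0.0536] [498. 451.] [626. 175.]
trap [0.4901 0.0246 0.0316] [555. 307.] [474. 186.]
cap [0.4868 0.0554 0.0541] [465. 272.] [439. 183.]
pc1 [0.4503 0.0535 0.0536] [427. 369.] [534. 214.]
pc2 [ 0.4574 -0.0126  0.0536] [608. 421.] [606. 110.]
pc3 [ 0.4166 -0.0169  0.0536] [572. 536.] [715. 137.]
pc4 [0.4096 0.0492 0.0536] [388. 482.] [648. 244.]
```

Residuals are about 1 px. Dock z is 0.0116 (expected 0.012), yaw is 6.1°, and the paddle and cap reproject where seen. Next I'll work out the hover pose with the TCP over dock (-28.5, -54).

```bash
cat >> h.py <<'E'
from scipy.spatial.transform import Rotation as Ro
P=np.load('p.npy')
def W(q,p=P):
    c,d=np.cos(p[3]),np.sin(p[3]);x,y,z=np.array(q)/1000;return np.array([p[0]+c*x-d*y,p[1]+d*x+c*y,p[2]+z])
def plan(q,sgn):
    s=r.get_state();R=Ro.from_euler('xyz',s["tcp_rot"],degrees=True);w=W(q)
    X=np.array([0,0,-1.]);Z=sgn*np.array([np.cos(P[3]),np.sin(P[3]),0]);Y=np.cross(Z,X)
    rv=(R.inv()*Ro.from_matrix(np.c_[X,Y,Z])).as_rotvec(degrees=True)
    print('target',w.round(4),'off',R.inv().apply(w-s["tool_pos"]).round(4),'turn',rv.round(2),'F',s["ft_force"].round(2),'j',s["joint_positions"].round(1),'t',s["t"],'gw',s["gripper_width"]);return R.as_matrix().round(3)
E
python3 -c "
from h import *
print(plan((-28.5,-54,180),1)); plan((-28.5,-54,180),-1)"
```

```text
target [0.4618 0.0216 0.1916] off [ 0.0647  0.4493 -0.4659] turn [-7.98e+01 -7.00e-02 -7.00e-02] F [ 0.9  -0.28 -0.03] j [-81.7  18.    2.6  74.7  -0.   82. ] t 0.1 gw 0.9982940544709216
[[-0.     0.96   0.28 ]
 [ 0.002  0.28  -0.96 ]
 [-1.     0.    -0.002]]
target [0.4618 0.0216 0.1916] off [ 0.0647  0.4493 -0.4659] turn [ 1.002e+02 -8.000e-02  7.000e-02] F [ 0.9  -0.28 -0.03] j [-81.7  18.    2.6  74.7  -0.   82. ] t 0.1 gw 0.9982940544709216
```

Emit:
apply_moves(offset=[[0,0.449,-0.466],[0,0.449,-0.466],[0,0.449,-0.466],[0,0.449,-0.466],[0,0.449,-0.466],[0,0.449,-0.466],[0,0.449,-0.466],[0,0.449,-0.466],[0,0.449,-0.466],[0,0.449,-0.466]], turn=[[-79.8,0,0],[-79.8,0,0],[-79.8,0,0],[-79.8,0,0],[-79.8,0,0],[-79.8,0,0],[-79.8,0,0],[-79.8,0,0],[-79.8,0,0],[-79.8,0,0]], claw=[0,0,0,0,0,0,0,0,0,0])

```text
t: 0.93
tool_pos: [0.3547, -0.181, 0.2562]
tcp_rot: [-46.9, 90.0, -48.7]
ft_force: [0.8, 0.1, -0.3]
gripper_width: 0.5
```

```bash
python3 -c "
from h import *
print(plan((-28.5,-54,180),1))"
```

```text
target [0.4618 0.0216 0.1916] off [0.0646 0.2059 0.1006] turn [-7.86  0.    0.  ] F [ 0.81  0.1  -0.28] j [-38.6  -1.7 -20.5  71.2  -0.   53.2] t 0.9333 gw 0.49957079191634957
[[ 0.     0.031  1.   ]
 [-0.     1.    -0.031]
 [-1.    -0.     0.   ]]
```

Emit:
apply_moves(offset=[[0,0.206,0.101],[0,0.206,0.101],[0,0.206,0.101],[0,0.206,0.101],[0.03,0.206,0.101],[0.065,0.206,0.101],[0.065,0.206,0.101],[0.065,0.206,0.101],[0.065,0.206,0.101],[0.065,0.206,0.101]], turn=[[-7.9,0,0],[-7.9,0,0],[-7.9,0,0],[-7.9,0,0],[-7.9,0,0],[-7.9,0,0],[-7.9,0,0],[-7.9,0,0],[-7.9,0,0],[-7.9,0,0]], claw=[0,0,0,0,0,0,0,0,0,0])

```text
t: 1.77
tool_pos: [0.4633, 0.0181, 0.1924]
tcp_rot: [-39.6, 89.9, -33.9]
ft_force: [0.3, -0.2, 0.2]
gripper_width: 0.502
```

```bash
python3 - <<'E'
from h import *
plan((-28.5,-54,90),1)
s=r.get_state();print(s["tool_pos"],s["tcp_rot"],s["qd"].round(2))
a=camera("scene")["img"][:,:,::-1];b=camera("wrist")["img"][:,:,::-1]
cv2.imwrite('pics/w1.png',cv2.resize(np.hstack([a[100:380,150:430],cv2.resize(b,(373,280))]),(800,343)))
E
```

```text
target [0.4618 0.0216 0.1016] off [ 0.0908  0.0037 -0.0012] turn [-0.35  0.05  0.04] F [ 0.33 -0.17  0.22] j [ -7.7   7.4 -20.   62.5  -0.   76.6] t 1.7667 gw 0.5017890521928668
[0.46326017 0.01809189 0.19240638] [-39.59887008  89.9392566  -33.88778761] [-0.69 -0.7   0.63 -0.39  0.03  0.2 ]
```

View pics/w1.png

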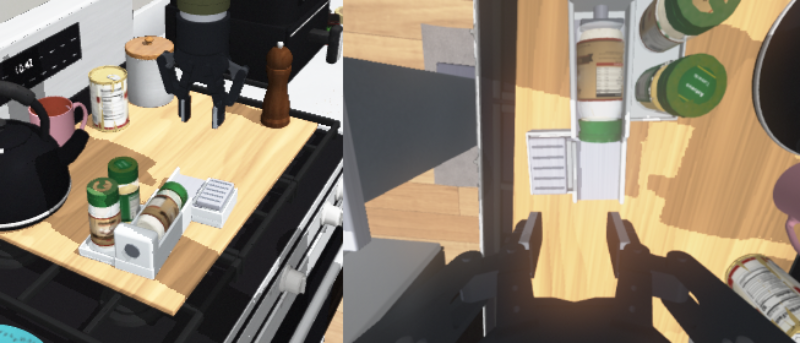

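The scene view shows the gripper hovering beyond the lane end. In the wrist view the left finger (525, 245) lines up with the paddle (550, 165) and the right finger (620, 245) with the lane (600, 170). Now I'll descend to about 8 mm above the paddle.

Emit:
apply_moves(offset=[[0.03,0.004,-0.001],[0.06,0.004,-0.001],[0.09,0.004,-0.001],[0.1,0.004,-0.001],[0.106,0.004,-0.001],[0.106,0.004,-0.001],[0.106,0.004,-0.001]], turn=[[-0.35,0,0],[-0.35,0,0],[-0.35,0,0],[-0.35,0,0],[-0.35,0,0],[-0.35,0,0],[-0.35,0,0]], claw=[0,0,0,0,0,0,0])

```text
t: 2.45
tool_pos: [0.4626, 0.0222, 0.0865]
tcp_rot: [-16.9, 89.9, -10.9]
ft_force: [-0.2, -0.1, -0.0]
gripper_width: 0.498
```

```bash
python3 - <<'E'
from h import *
plan((-28.5,-54,67),1)
w=camera("wrist");a=camera("scene")["img"][:,:,::-1];b=w["img"][:,:,::-1].copy()
for q in [(-31,-105,28),(31,-105,34),(-31,-22,44),(31,-22,44),(-77.5,-87.5,42)]:
    print(q,proj(w,W(q)).round(1))
    u=proj(w,W(q)); cv2.circle(b,(int(u[0]),int(u[1])),3,(0,0,255),1)
cv2.imwrite('pics/w2.png',np.hstack([cv2.resize(a[180:320,240:380],(340,340)),cv2.resize(b,(453,340))]))
E
```

```text
target [0.4618 0.0216 0.0786] off [ 0.0078 -0.0006 -0.0009] turn [0.   0.1  0.03] F [-0.2  -0.07 -0.05] j [ -7.2  13.  -29.6  47.3  -0.   76.7] t 2.45 gw 0.498120198155062
(-31, -105, 28) [277.3 324.9]
(31, -105, 34) [372. 331.]
(-31, -22, 44) [276.  215.5]
(31, -22, 44) [392.2 215.6]
(-77.5, -87.5, 42) [200.4 316.5]
```

View pics/w2.png

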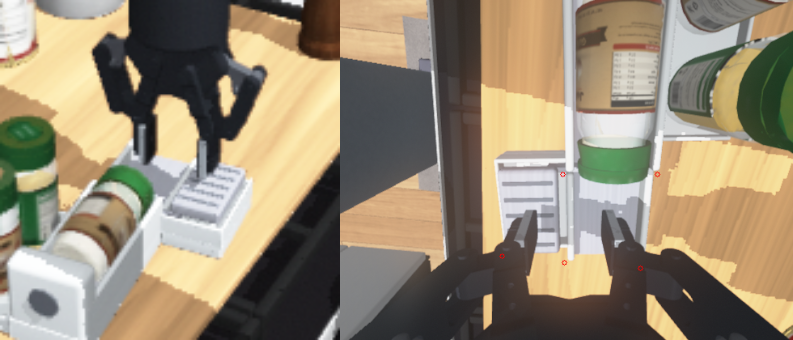

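The scene view shows one finger over the paddle and the other over the lane. In the wrist view my predicted lane-end marks sit a few pixels too low. I'll zoom in to check the y error, which matters for the finger-to-cap gap.

```bash
python3 - <<'E'
from h import *
w=camera("wrist");b=w["img"][:,:,::-1][130:350,180:440]
k=3;b=cv2.resize(b,None,fx=k,fy=k,interpolation=cv2.INTER_CUBIC)[:600]
tcp=r.get_state()["tool_pos"]
def d(q,col):
    u=(proj(w,W(q))-[180,130]+.5)*k; cv2.drawMarker(b,(int(u[0]),int(u[1])),col,0,12,1);print(q,u.round())
for q in [(-31,-105,28),(31,-105,34),(-31,-22,44),(31,-22,44),(-77.5,-87.5,42),(-36.5,-87.5,42),(-36.5,-21,42),(-77.5,-21,42),(0,-23,42.5)]: d(q,(0,0,255))
for x in (-7.2,-49.8):
  for y in(-65,-43): d((x,y,50),(255,0,255))
cv2.imwrite('pics/w3.png',b)
E
```

```text
(-31, -105, 28) [291. 586.]
(31, -105, 34) [574. 604.]
(-31, -22, 44) [287. 258.]
(31, -22, 44) [634. 258.]
(-77.5, -87.5, 42) [ 61. 560.]
(-36.5, -87.5, 42) [262. 560.]
(-36.5, -21, 42) [256. 250.]
(-77.5, -21, 42) [ 28. 249.]
(0, -23, 42.5) [459. 261.]
(-7.2, -65, 50) [415. 487.]
(-7.2, -43, 50) [420. 380.]
(-49.8, -65, 50) [187. 487.]
(-49.8, -43, 50) [182. 380.]
```

View pics/w3.png

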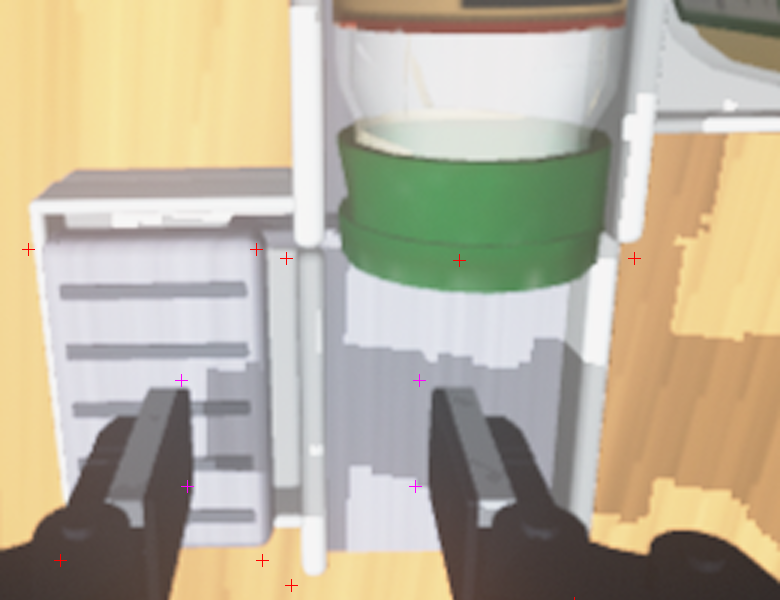

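The wrist offset is a common 2–3 mm shift that also affects the fingers. Relative to the image, the lane finger is on the centre line, about 20 mm in front of the cap, and the other finger is over mid paddle. I'll go down gently to find contact.

Emit:
apply_moves(offset=[[0.004,-0.001,-0.001],[0.008,-0.001,-0.001],[0.01,-0.001,-0.001],[0.012,-0.001,-0.001],[0.014,-0.001,-0.001],[0.014,-0.001,-0.001]], turn=[[0,0,0],[0,0,0],[0,0,0],[0,0,0],[0,0,0],[0,0,0]], claw=[0,0,0,0,0,0])

```text
t: 3.1
tool_pos: [0.4613, 0.0217, 0.0713]
tcp_rot: [-33.5, 89.9, -27.4]
ft_force: [0.9, 0.2, 2.7]
gripper_width: 0.5
```

Contact at 2.7 N. I'll keep pressing steadily.

Emit:
apply_moves(offset=[[0.002,0,0],[0.004,0,0],[0.006,0,0],[0.008,0,0],[0.008,0,0],[0.008,0,0]], turn=[[0,0,0],[0,0,0],[0,0,0],[0,0,0],[0,0,0],[0,0,0]], claw=[0,0,0,0,0,0])

```text
t: 3.6
tool_pos: [0.4613, 0.0212, 0.0647]
tcp_rot: [-58.0, 89.9, -51.9]
ft_force: [-2.9, -1.9, 16.7]
gripper_width: 0.505
```

```bash
python3 - <<'E'
from h import *
plan((-28.5,-54,50),1)
w=camera("wrist");a=camera("scene")["img"][:,:,::-1];b=w["img"][:,:,::-1]
cv2.imwrite('pics/w4.png',np.hstack([cv2.resize(a[190:310,250:370],(400,400)),cv2.resize(b[130:350,180:400],(400,400))]))
E
```

```text
target [0.4618 0.0216 0.0616] off [0.0031 0.0003 0.0005] turn [0.04 0.07 0.11] F [-2.93 -1.93 16.71] j [ -7.3  14.4 -31.4  44.1  -0.1  76.6] t 3.6 gw 0.5054900744757933
```

View pics/w4.png

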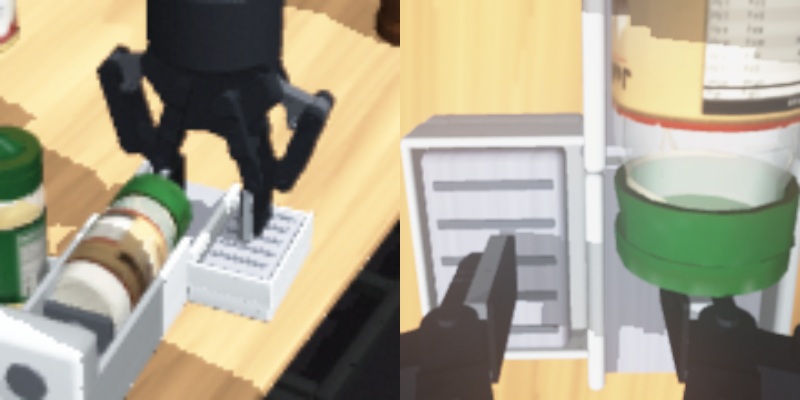

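The jar popped out. Its cap (right view, 705, 235) is past the berth-wall end and rests on the lane finger at (690, 300), and the paddle is down under the other finger. I'll settle a few rows, check that it stays at rest and roughly where the cap is, then hand in.

Emit:
apply_moves(offset=[[0,0,0],[0,0,0],[0,0,0],[0,0,0]], turn=[[0,0,0],[0,0,0],[0,0,0],[0,0,0]], claw=[0,0,0,0])

```text
t: 4.03
tool_pos: [0.4613, 0.0212, 0.0647]
tcp_rot: [-57.0, 89.9, -50.9]
ft_force: [-2.3, -2.2, 17.5]
gripper_width: 0.499
```

```bash
python3 - <<'E'
from h import *
import pickle
def g(c):
    h=cv2.cvtColor(c["img"],cv2.COLOR_RGB2HSV);m=cv2.inRange(h,(50,110,30),(80,255,255))
    n,l,s,ce=cv2.connectedComponentsWithStats(m);return [(ce[i].round(1),s[i][4],(np.linalg.inv(np.array([[np.cos(P[3]),-np.sin(P[3])],[np.sin(P[3]),np.cos(P[3])]]))@((onz(c,*ce[i],P[2]+.05)-P[:3])[:2])*1000).round(1)) for i in range(1,n) if s[i][4]>60]
for c in (pickle.load(open('scene0.pkl','rb')),camera("scene"),camera("scene")): print(*g(c),sep='\n');print()
s=r.get_state();print(s["ft_force"],s["tool_pos"],s["t"],s["qd"].round(2))
E
```

```text
(array([249.4, 233.8]), np.int32(101), array([109.5, -50.9]))
(array([250.3, 243.3]), np.int32(213), array([ 91.9, -21.8]))
(array([293.7, 254.7]), np.int32(141), array([ -2.4, -22. ]))
(array([240.7, 264.6]), np.int32(400), array([75.7, 46.5]))

(array([249.4, 233.8]), np.int32(103), array([109.4, -50.8]))
(array([250.3, 243.3]), np.int32(212), array([ 91.8, -21.8]))
(array([298.2, 248.3]), np.int32(140), array([ -1.7, -44.7]))
(array([240.6, 264.6]), np.int32(393), array([75.7, 46.7]))

(array([249.4, 233.8]), np.int32(103), array([109.4, -50.8]))
(array([250.3, 243.2]), np.int32(215), array([ 92. , -22.1]))
(array([298.1, 248.1]), np.int32(136), array([ -1.4, -45.3]))
(array([240.6, 264.7]), np.int32(391), array([75.7, 46.9]))

[-2.97929334 -1.98561488 17.21637532] [0.46129763 0.02125069 0.06466948] 4.1333 [ 0.    0.01  0.01  0.15  0.05 -0.04]
```

The cap moved about 23 mm, to y ≈ -45 and x ≈ -1.5, and it's at rest. The standing jars haven't moved. Handing in.

```bash
python3 -c "
from plant import r
print(r.close_job())"
```

```text
the job is handed in; nothing more can be done
None
```

The job is handed in: one finger is holding the paddle down, and the other stands in the lane with the popped jar resting against it by its cap. The hand-in gave no verdict, so what follows is from my own checks.

- **Jar:** the cap moved about 23 mm out of the berth, to roughly dock y −45 mm and x −1.5 mm. It was in the same place, to within 1 mm, in the last two pictures.
- **Contact:** the wrist force shows about 2 N sideways (along −y), consistent with the jar leaning on the finger. I had no direct reading of the force between finger and jar.
- **Paddle:** it is held with about 17 N, well above the 9.6 N that its spring and friction could need. That suggests it is at its stop, but I did not measure its travel directly.
- **Other objects:** the standing jars did not move in the pictures. I did not re-measure the mill, tin and cup; the arm was not brought near them.
- **Time:** about 4.1 s of the 32 s allowed.

**Disagreement:** before pressing, points projected into the wrist camera were 2–3 mm off from the dock pose I had found with the other two cameras. The fingers looked correctly placed relative to the dock in the same picture, so I made no correction.

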